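# Thread the ring weights onto the load stand

## Robot

A 6-joint arm with a two-finger parallel gripper is mounted at the origin on a cart in front of the work surface, level with it; the furniture and walls round the work are solid. World frame = base frame: x ahead of the robot, y to its left, z up, the work surface at z = 0. Lengths are in m, angles in rad, forces in N, time in s.
With the tool pointing down it reaches from about 0.35 to 0.775 m from the base axis. Payload 5.5 kg.
Tool frame: the origin (TCP) lies on the centre line of the jaws, within the pads' length; the fingertips stand 11 mm ahead of it and the grasp point (between the pads) lies 8 mm behind it (env.nose_length is the distance from the TCP to the fingertips, in m); x points along the fingers, z is the direction in which the jaws open and shut, and the axes are right-handed (so a half turn about x gives the same grasp; the last joint's range is limited). The gripper opens to 85 mm and grips with 20 to 120 N. Pads are 22 mm wide; open, the fingers measure 114 mm over their backs; the gripper's body (76 mm by 85 mm) begins 54 mm behind the grasp point. The pads swing forward as they close: fully open they stand 13 mm farther back than shut.
Start: joints at [1.173, 0.313, 0.046, 1.304, 0, 1.431], TCP at [0.147, 0.556, 0.242] pointing down, gripper open.
Joint ranges: [-2.76, 2.76], [-0.86, 1.69], [-1.03, 1.26], [-2.2, 2.34], [-1.47, 1.5], [-3.14, 3.14]. Speed limits (rad/s): [2.57, 2.57, 3.14, 3.14, 3.14, 3.14].

## Interface

Orientations are given as a unit quaternion [w, x, y, z].
In Python, from workcell import env gives the robot as it stands. The module is installed in compiled form; this text tells all that it offers.
- The arm moves only by the tool step_arm, never from a script. Its argument "moves" is a list that holds one entry, the list of rows, each a list of 7 numbers: the turn, a rotation vector about the tool's x, y, z in rad, then the shift along the tool's x, y, z in m, then the opening, from 0 (shut) to 1 (fully open). In form: [[[rx, ry, rz, tx, ty, tz, grip], ...]]. A call has 1 to 12 rows; each row is the pose to reach, as a shift and turn from the pose measured when the call began, along the tool's axes at that moment; what a row does not reach only later rows make up. A row lasts 1/10 s, in which the tool goes at most 50 mm and 8.59 degrees, less where a joint would pass 70% of its speed; a pose out of reach is approached as far as the arm can. A call with a gripper value outside its range is refused whole. The fingers move at their own pace and stop on an object; "force" is the grip in N (left out, the last holds). Time passes only in rows, so rows that repeat a pose let the fingers close. It gives the time, the measured TCP pose, the force and the opening at its end, in the units of the state.
- env.get_state(): the state, without advancing time (a new reading comes with each control period).
- env.read_camera(name): name is "scene" or "top"; returns (picture, depth): 384x512x3 uint8, red, green, blue; 384x512 float32, m along the optical axis (not along the pixel's ray), 0 where there is no reading.
- env.get_calibration(name): a dict with "mtx" (3x3 intrinsics, pixels), "distortion" ([k1, k2, p1, p2, k3] as OpenCV has them; the pictures are not rectified), "camera_from_world" (4x4, takes a point from world to camera coordinates). Camera axes: x right, y down, z forward; pixel columns grow to the right and rows downward; lengths in m; the calibration is good to about 2 mm. A picture is of the moment at which its call begins. get_calibration takes no time and is no camera call.
- env.hand_in(): hands the job in, once; it reports no verdict.
Trained networks look in the newest picture that a camera, given by its name, has taken for a name from the list of things; names that differ only in an ending like _2 or _b are one class to them, and where a whole thing is asked for, a point or a joint stands for the part that bears it (a point fixed in the world has none). Each returns a list of dicts, best first, with "confidence" (0 to 1); they miss things now and then, are a little off and sometimes report something else, mostly with a low value. They report only what shows in the picture. A call takes as long as a camera call. They do not tell look-alikes from the thing itself.
- env.boxes_of(camera, thing): "uv" ([column, row] in pixels, amid what is visible of it).
- env.silhouettes(camera, thing): "mask" (384x512 bool, what is visible of it) and "uv" ([column, row] in pixels, amid what is visible of it).
The state is a dict: "clock": time; "joint_pos": joint angles; "qvel": joint speeds; "tau": joint torques, N m; "tcp_pos": TCP position; "orientation": TCP orientation; "wrist_force": force on the tool from outside, world axes, zero at the start; "ft_torque": the same for the moment, N m; "finger_gap": finger opening in m.
Only numpy, scipy, OpenCV 4.12 (cv2) and the standard library are available. Lean on these libraries where they do the work, as an engineer would, in place of code of your own. Each camera call takes 0.05 s, during which the arm holds its last target.

## Task

Build the check load for the hardness tester: thread the two loose steel ring weights onto the upright post of the load stand, the wider ring first so that it lies flat on the stand's shoulder, then the narrower ring flat on top of it. Leave both rings lying still on the post.

Things in the scene. Friction and masses are not known exactly. Their poses are not given: they have to be found in the camera images.
- load_stand: Fixed stand: round dark foot 90 mm across, 8 mm thick; on it a shoulder 40 mm across, its flat top 20 mm above the bench; in the middle an upright steel post 14 mm thick with a rounded nose, its top 73 mm above the bench. Origin at the centre of the foot's underside; z up the post. (The tall hardness tester fills the bench's left side, y over 0.45, x over 0.40: keep the arm clear.)
- wide_ring: The wider plain steel ring weight: 60 mm outside diameter, 30 mm bore, 20 mm thick, about 0.33 kg, lying flat and loose on the bench. Origin on the ring's axis in its lower face; z up, along the bore.
- narrow_ring: The narrower plain steel ring weight: 44 mm outside diameter, 30 mm bore, 20 mm thick, about 0.13 kg, lying flat and loose on the bench. Origin on the ring's axis in its lower face; z up, along the bore.
There are look-alikes about, which are no part of the job. What is shaped like the wide_ring but brown or red is not meant.

How it is judged:
By the outcome, as a careful person would: the job done as asked, in the order asked, and still so for the second after the job is handed in, with the robot touching nothing.
It also fails if it takes over 64 s, if anything falls off the work surface, if the arm or the gripper's body presses on something with over 40 N, if the wrist force passes 120 N, or if a joint passes its speed limit or range.

## Working session

There is one attempt and no reset: what is moved stays moved. The work goes in short steps, Python scripts to look and compute and a tool call to move; the robot and the scene stay as the last step left them, time stands still between calls to the robot, and variables do not carry over. Pictures are saved under pics/ and viewed, and the job is handed in when it is done.

Besides the shell and the picture viewer there is one more tool, called by a JSON object that holds its "api" and its "payload". step_arm: Moves the arm, as the interface text tells. Its arguments: {"type":"object","properties":{"moves":{"type":"array","items":{"type":"array","items":{"type":"array","items":{"type":"number"}}}},"force":{"type":"number"}},"required":["moves"]}

```bash
mkdir -p pics; cat > h.py <<'E'
import numpy as np, cv2
from workcell import env
def save(name,img,x=1):
    if x!=1: img=cv2.resize(img,None,fx=x,fy=x,interpolation=cv2.INTER_CUBIC)
    cv2.imwrite('pics/'+name,img[:,:,::-1])
def cloud(cam,depth):
    c=env.get_calibration(cam);h,w=depth.shape
    uv=np.stack(np.meshgrid(np.arange(w),np.arange(h)),-1).reshape(-1,1,2).astype(float)
    n=cv2.undistortPoints(uv,np.array(c['mtx']),np.array(c['distortion'])).reshape(h,w,2)
    P=np.dstack([n*depth[...,None],depth])
    T=np.linalg.inv(np.array(c['camera_from_world']))
    W=P@T[:3,:3].T+T[:3,3]; W[depth==0]=np.nan
    return W
E
python3 - <<'E'
from h import *
print(env.get_state())
for c in('scene','top'):
    p,d=env.read_camera(c); save(c+'0.png',p,1.5); np.savez(''+c+'0.npz',p=p,d=d)
    W=cloud(c,d)
    for t in('load_stand','wide_ring','narrow_ring'):
        for r in env.silhouettes(c,t):
            m=r['mask']; q=W[m]; q=q[~np.isnan(q[:,0])]
            print(c,t,round(r['confidence'],2),np.round(r['uv']),m.sum(),np.round(np.median(q,0),3) if len(q) else 0, np.round(np.percentile(q,[2,98],axis=0),3).tolist() if len(q) else 0)
E
```

```text
{'clock': 0.0, 'joint_pos': array([1.17337189e+00, 3.14011753e-01, 4.49749125e-02, 1.30362804e+00,
       2.87175789e-05, 1.43120853e+00]), 'qvel': array([-8.29900325e-04, -6.95768801e-05,  1.20000433e-03, -1.20951539e-03,
       -9.68072076e-04, -1.06549337e-04]), 'tau': array([-1.56023791e-03, -4.80629361e+01,  2.98530543e+01,  1.94664480e-02,
       -1.78776868e-04, -4.56460789e-07]), 'tcp_pos': array([0.14641636, 0.55552512, 0.24140076]), 'orientation': array([ 0.55955194, -0.43188746,  0.56071063,  0.43125217]), 'wrist_force': array([0.02724515, 0.12012743, 0.73287033]), 'ft_torque': array([-0.04111547,  0.00180597, -0.02031246]), 'finger_gap': 0.08560394157069816}
scene load_stand 0.89 [232. 159.] 504 [0.541 0.14  0.008] [[0.504, 0.104, 0.0], [0.588, 0.186, 0.068]]
scene wide_ring 0.86 [269. 260.] 709 [ 0.318 -0.225  0.019] [[0.295, -0.25, 0.002], [0.348, -0.195, 0.022]]
scene wide_ring 0.73 [300. 207.] 440 [ 0.494 -0.146  0.017] [[0.473, -0.17, 0.001], [0.525, -0.117, 0.021]]
scene wide_ring 0.48 [379. 234.] 341 [ 0.53  -0.331  0.015] [[0.515, -0.351, 0.003], [0.553, -0.313, 0.022]]
scene narrow_ring 0.87 [379. 235.] 366 [ 0.532 -0.331  0.015] [[0.515, -0.351, 0.001], [0.573, -0.31, 0.022]]
top load_stand 0.64 [168. 158.] 963 [0.544 0.144 0.009] [[0.506, 0.105, -0.0], [0.589, 0.19, 0.069]]
top wide_ring 0.86 [280. 170.] 347 [ 0.504 -0.14   0.019] [[0.475, -0.166, -0.0], [0.531, -0.112, 0.023]]
top wide_ring 0.78 [319. 249.] 356 [ 0.322 -0.22   0.019] [[0.298, -0.246, 0.006], [0.35, -0.191, 0.023]]
top wide_ring 0.7 [264. 227.] 345 [ 0.375 -0.111  0.02 ] [[0.35, -0.139, 0.0], [0.403, -0.086, 0.023]]
top wide_ring 0.66 [332. 214.] 412 [ 0.402 -0.292  0.019] [[0.375, -0.319, -0.001], [0.43, -0.264, 0.022]]
top narrow_ring 0.49 [354. 160.] 162 [ 0.536 -0.328  0.019] [[0.515, -0.347, 0.003], [0.557, -0.309, 0.022]]
```

View pics/scene0.png

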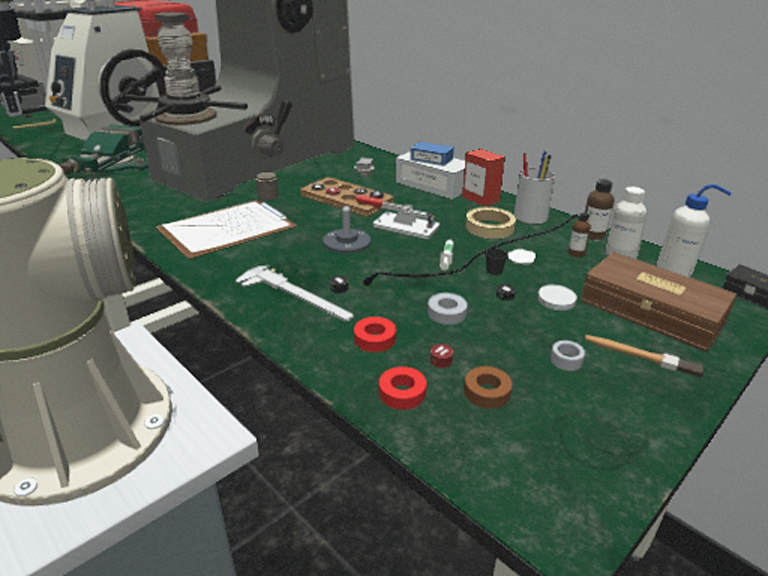

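View pics/top0.png

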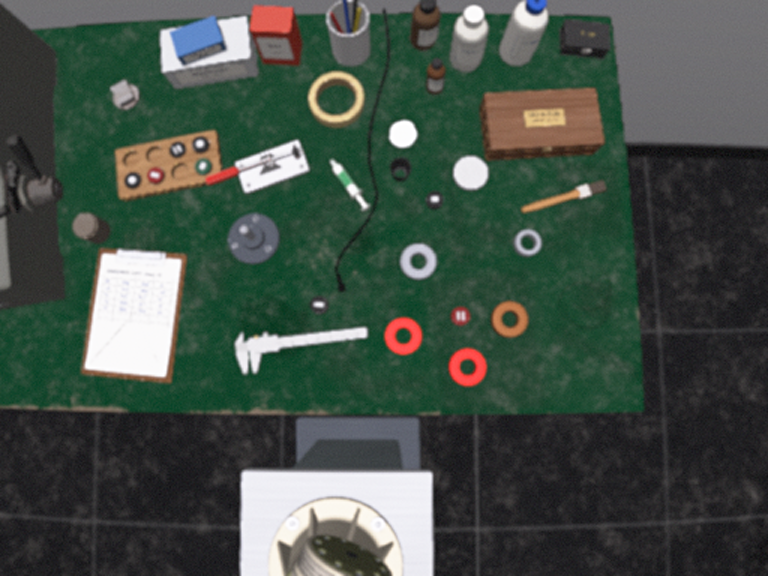

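```bash
python3 - <<'E'
from h import *
p=np.load('top0.npz')['p']; save('topcrop.png',p[130:275,235:385],4)
p=np.load('scene0.npz')['p']; save('scenecrop.png',p[130:290,200:400],4)
E
```

```text
(no output)
```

View pics/topcrop.png

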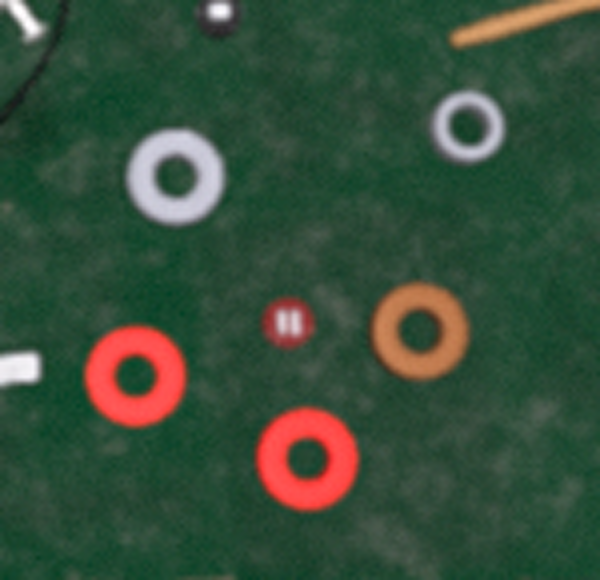

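View pics/scenecrop.png

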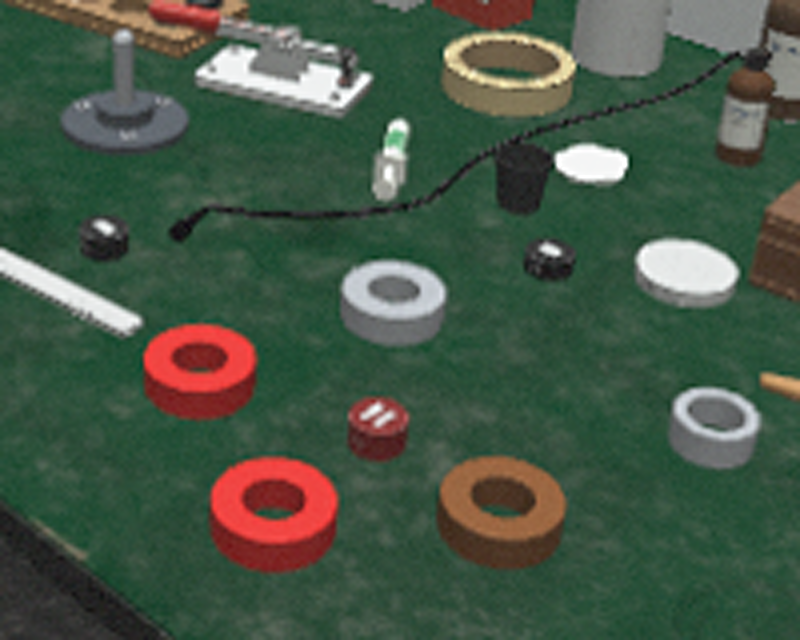

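Candidates for wide_ring (top picture, pixels): steel grey (279,174), red (269,224), red (312,245), brown (340,213). The grey one fits, since red and brown are ruled out. Narrow_ring: the thin grey ring at (352,162) is the only one of its kind. The crops confirm both. The stand is at (169,159). Next I'll get precise positions.

```bash
cat >> h.py <<'E'
def ray(cam,uv,z):
    c=env.get_calibration(cam)
    n=cv2.undistortPoints(np.array(uv,float).reshape(-1,1,2),np.array(c['mtx']),np.array(c['distortion'])).reshape(-1,2)
    T=np.linalg.inv(np.array(c['camera_from_world']))
    d=np.c_[n,np.ones(len(n))]@T[:3,:3].T; o=T[:3,3]
    return o+d*((z-o[2])/d[:,2])[:,None]
def circ(P):
    A=np.c_[2*P[:,:2],np.ones(len(P))]; s=np.linalg.lstsq(A,(P[:,:2]**2).sum(1),rcond=None)[0]
    return s[:2],np.sqrt(s[2]+s[:2]@s[:2])
E
python3 - <<'E'
from h import *
for cam in('top','scene'):
    f=np.load(cam+'0.npz');W=cloud(cam,f['d']);p=f['p'].astype(int)
    for n,c,R,z0 in(('wide',(.503,-.14),.05,.02),('narrow',(.535,-.329),.04,.02)):
        near=np.hypot(W[...,0]-c[0],W[...,1]-c[1])<R
        top=near&(abs(W[...,2]-.02)<.006)&(p.min(2)>120)
        q=W[top]; print(cam,n,top.sum(),'mid',(np.percentile(q,[1,99],axis=0).mean(0)).round(4),np.ptp(q,axis=0).round(3),'z',np.median(q[:,2]).round(4))
        # colour outline via ray on plane .02
        m=(near&(p.min(2)>110)).astype(np.uint8)
        cs,_=cv2.findContours(m,cv2.RETR_CCOMP,cv2.CHAIN_APPROX_NONE)
        for k in cs:
            if len(k)>12: print('   contour',len(k),[np.round(v,4) for v in circ(ray(cam,k.reshape(-1,2),.02))])
    near=np.hypot(W[...,0]-.545,W[...,1]-.145)<.07
    q=W[near&(W[...,2]>.03)]; print(cam,'post pts',len(q),q[:,:2].mean(0).round(4),q.max(0).round(4),q.min(0).round(4))
    vs,us=np.where(near&(W[...,2]>.06)); print('  nose px',us.mean(),vs.mean(),ray(cam,[[us.mean(),vs.mean()]],.07).round(4))
    q=W[near&(W[...,2]>.004)&(W[...,2]<.014)]; print('  foot mid',((np.percentile(q,.5,axis=0)+np.percentile(q,99.5,axis=0))/2).round(4),np.ptp(q,axis=0).round(3))
    save(cam+'st.png',f['p'][130:185,140:200] if cam=='top' else f['p'][125:175,205:260],9)
E
```

```text
top wide 319 mid [ 0.5026 -0.1377  0.0192] [0.058 0.056 0.01 ] z 0.0195
   contour 66 [array([ 0.5029, -0.1391]), np.float64(0.0298)]
   contour 31 [array([ 0.5029, -0.1387]), np.float64(0.0145)]
top narrow 127 mid [ 0.536  -0.3284  0.0183] [0.042 0.042 0.009] z 0.0193
   contour 47 [array([ 0.5355, -0.3282]), np.float64(0.022)]
   contour 30 [array([ 0.5355, -0.3281]), np.float64(0.0141)]
top post pts 52 [0.5457 0.146 ] [0.5536 0.1544 0.0741] [0.5409 0.1414 0.0312]
  nose px 162.55172413793105 153.0344827586207 [[0.5461 0.1474 0.07  ]]
  foot mid [0.5477 0.1486 0.0084] [0.122 0.101 0.009]
scene wide 215 mid [ 0.5026 -0.1402  0.0194] [0.06  0.059 0.005] z 0.0194
   contour 58 [array([ 0.5015, -0.1419]), np.float64(0.0285)]
   contour 29 [array([ 0.5041, -0.1407]), np.float64(0.0142)]
scene narrow 136 mid [ 0.5351 -0.331   0.0193] [0.044 0.042 0.009] z 0.0203
   contour 50 [array([ 0.5349, -0.3312]), np.float64(0.0217)]
   contour 33 [array([ 0.5362, -0.3308]), np.float64(0.015)]
scene post pts 73 [0.5434 0.1443] [0.5493 0.1527 0.0734] [0.538  0.1391 0.03  ]
  nose px 230.04166666666666 140.29166666666666 [[0.5398 0.1394 0.07  ]]
  foot mid [0.5451 0.1457 0.009 ] [0.088 0.091 0.01 ]
```

View pics/topst.png

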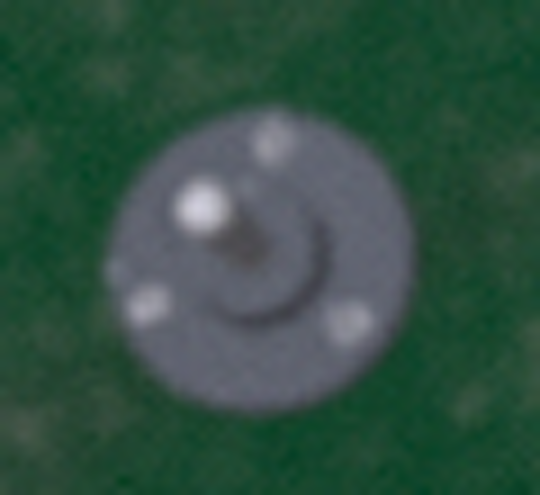

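View pics/scenest.png

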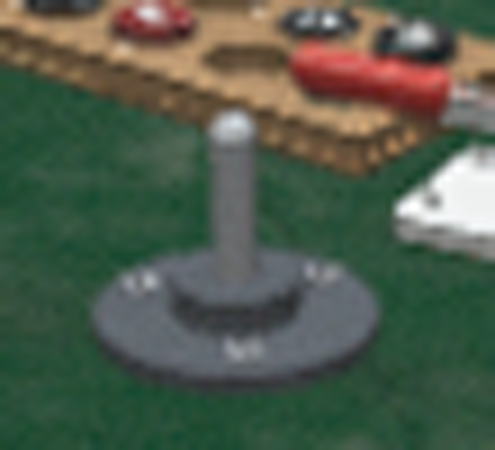

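```bash
cat >> h.py <<'E'
from scipy.spatial.transform import Rotation as Ro
def rot():
    q=env.get_state()['orientation']; return Ro.from_quat([q[1],q[2],q[3],q[0]]).as_matrix()
def to(x,y,z):
    s=env.get_state();R=rot(); print('shift',(R.T@(np.array([x,y,z])-s['tcp_pos'])).round(4),'at',s['tcp_pos'].round(4),'gap',round(s['finger_gap'],4),'t',round(s['clock'],2),'F',s['wrist_force'].round(1))
E
python3 - <<'E'
from h import *
print(rot().round(3),env.nose_length)
# target: x down, z along +y or -y
for s in(1,-1):
    z=np.array([0,s,0.]);x=np.array([0,0,-1.]);T=np.c_[x,np.cross(z,x),z]
    print(s,Ro.from_matrix(rot().T@T).as_rotvec().round(4))
to(.503,-.14,.12)
print(ray('top',[[168.5,158.3],],.008).round(4),ray('top',[[162,152.6]],.071).round(4))
print(ray('scene',[[230.8,159.7]],.006).round(4),ray('scene',[[230.3,139.]],.07).round(4))
E
```

```text
[[-0.    -0.967  0.255]
 [-0.     0.255  0.967]
 [-1.     0.    -0.   ]] 0.011
1 [-2.578e-01 -2.000e-04 -1.000e-04]
-1 [ 2.8838e+00 -1.0000e-04  3.0000e-04]
shift [ 0.1223 -0.5221 -0.5821] at [0.1466 0.556  0.2422] gap 0.0855 t 0.4 F [-0.8 -0.3  0.2]
[[0.5475 0.1485 0.008 ]] [[0.547  0.1485 0.071 ]]
[[0.5468 0.1462 0.006 ]] [[0.546  0.1456 0.07  ]]
```

{"api": "step_arm", "payload": {"moves": [[[-0.1, 0, 0, 0, -0.04, -0.03, 1], [-0.258, 0, 0, 0, -0.08, -0.06, 1], [-0.258, 0, 0, 0, -0.12, -0.1, 1], [-0.258, 0, 0, 0, -0.15, -0.14, 1], [-0.258, 0, 0, 0, -0.18, -0.18, 1], [-0.258, 0, 0, 0, -0.21, -0.22, 1], [-0.258, 0, 0, 0, -0.25, -0.26, 1], [-0.258, 0, 0, 0.02, -0.29, -0.3, 1], [-0.258, 0, 0, 0.03, -0.32, -0.34, 1], [-0.258, 0, 0, 0.04, -0.36, -0.38, 1], [-0.258, 0, 0, 0.05, -0.4, -0.42, 1], [-0.258, 0, 0, 0.06, -0.43, -0.46, 1]]], "force": 50}}

```text
clock: 1.6
tcp_pos: [0.4283, 0.037, 0.1903]
orientation: [-0.5, 0.5, -0.5, -0.5]
wrist_force: [1.4, 0.4, 0.2]
finger_gap: 0.0856
```

```bash
python3 -c "
from h import *
print(rot().round(3),env.get_state()['joint_pos'].round(3)); to(.503,-.14,.06)"
```

```text
[[ 0.002 -1.     0.   ]
 [-0.     0.     1.   ]
 [-1.    -0.002 -0.   ]] [-0.101  0.057 -0.4    1.112  0.    -0.101]
shift [ 0.1305 -0.0745 -0.177 ] at [0.4283 0.037  0.1903] gap 0.0856 t 1.6 F [1.4 0.4 0.2]
```

{"api": "step_arm", "payload": {"moves": [[[0, 0, 0, 0.03, -0.019, -0.045, 1], [0, 0, 0, 0.06, -0.038, -0.09, 1], [0, 0, 0, 0.08, -0.056, -0.13, 1], [0, 0, 0, 0.1, -0.07, -0.165, 1], [0, 0, 0, 0.12, -0.0745, -0.177, 1], [0, 0, 0, 0.13, -0.0745, -0.177, 1], [0, 0, 0, 0.13, -0.0745, -0.177, 1], [0, 0, 0, 0.13, -0.0745, -0.177, 1]]]}}

```text
clock: 2.4
tcp_pos: [0.5025, -0.139, 0.0609]
orientation: [-0.5, 0.5, -0.499, -0.5]
wrist_force: [0.4, -1.2, 0.8]
finger_gap: 0.0857
```

```bash
python3 -c "
from h import *
to(.503,-.14,.013)
for c in('scene','top'):
    p,d=env.read_camera(c); save(c+'1.png',p[130:290,200:400] if c=='scene' else p[100:260,200:400],4)"
```

```text
shift [ 0.0479 -0.0005 -0.001 ] at [ 0.5025 -0.139   0.0609] gap 0.0857 t 2.4 F [ 0.4 -1.2  0.8]
```

View pics/scene1.png

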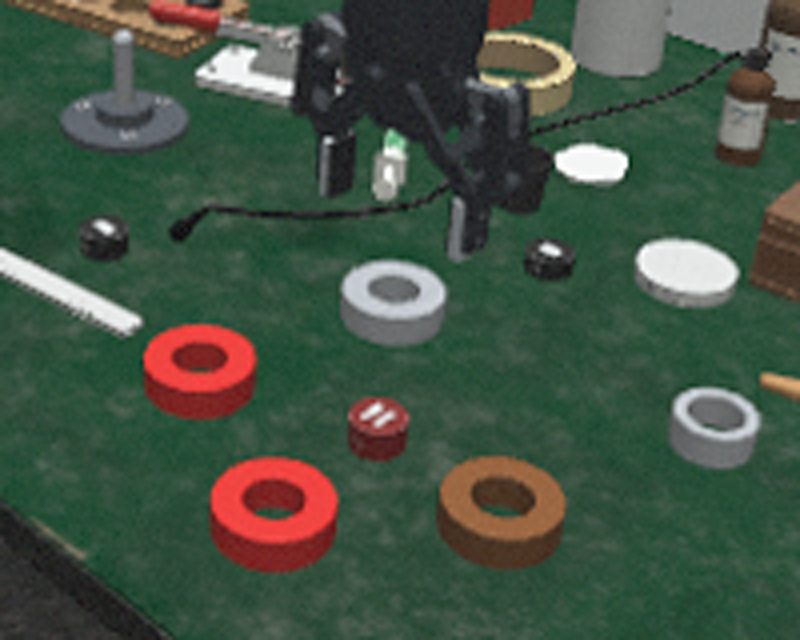

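The jaws (scene crop, tips at (335,190) and (460,255)) straddle the steel ring at (392,300), so I'll descend and close.

{"api": "step_arm", "payload": {"moves": [[[0, 0, 0, 0.02, -0.0005, -0.001, 1], [0, 0, 0, 0.035, -0.0005, -0.001, 1], [0, 0, 0, 0.044, -0.0005, -0.001, 1], [0, 0, 0, 0.047, -0.0005, -0.001, 1], [0, 0, 0, 0.047, -0.0005, -0.001, 1], [0, 0, 0, 0.047, -0.0005, -0.001, 0.6], [0, 0, 0, 0.047, -0.0005, -0.001, 0.6], [0, 0, 0, 0.047, -0.0005, -0.001, 0.6], [0, 0, 0, 0.047, -0.0005, -0.001, 0.6], [0, 0, 0, 0.047, -0.0005, -0.001, 0.6]]]}}

```text
clock: 3.5
tcp_pos: [0.5046, -0.1401, 0.016]
orientation: [-0.501, 0.502, -0.499, -0.499]
wrist_force: [-1.5, 1.8, 6.5]
finger_gap: 0.0572
```

```bash
python3 -c "
from h import *
to(.503,-.14,.013)
p,d=env.read_camera('scene'); save('scene2.png',p[150:270,220:370],5)"
```

```text
shift [0.0029 0.0016 0.0001] at [ 0.5046 -0.1401  0.016 ] gap 0.0572 t 3.5 F [-1.5  1.8  6.5]
```

View pics/scene2.png

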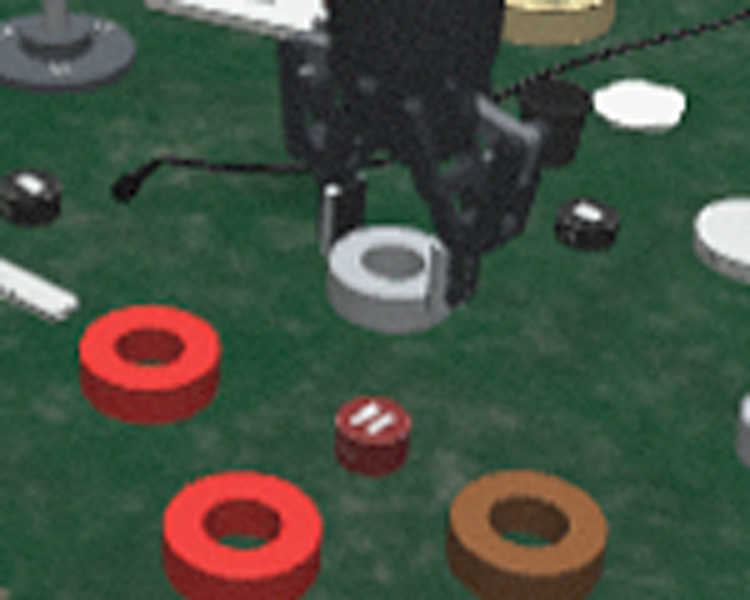

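```bash
python3 - <<'E'
from h import *
for cam in('top','scene'):
    p,d=env.read_camera(cam); W=cloud(cam,d);p_=p.astype(int)
    if cam=='top': save('top3.png',p[130:230,230:330],6)
    near=np.hypot(W[...,0]-.503,W[...,1]+.14)<.05
    top=near&(abs(W[...,2]-.02)<.007)&(p_.min(2)>120)
    q=W[top]; print(cam,top.sum(),q.min(0).round(4),q.max(0).round(4),np.median(q[:,2]))
    m=(near&(p_.min(2)>110)).astype(np.uint8)
    cs,_=cv2.findContours(m,cv2.RETR_CCOMP,cv2.CHAIN_APPROX_NONE)
    for k in cs:
        if len(k)>12: print('   contour',len(k),[np.round(v,4) for v in circ(ray(cam,k.reshape(-1,2),.02))])
E
```

```text
Traceback (most recent call last):
ValueError: zero-size array to reduction operation minimum which has no identity
```

View pics/top3.png

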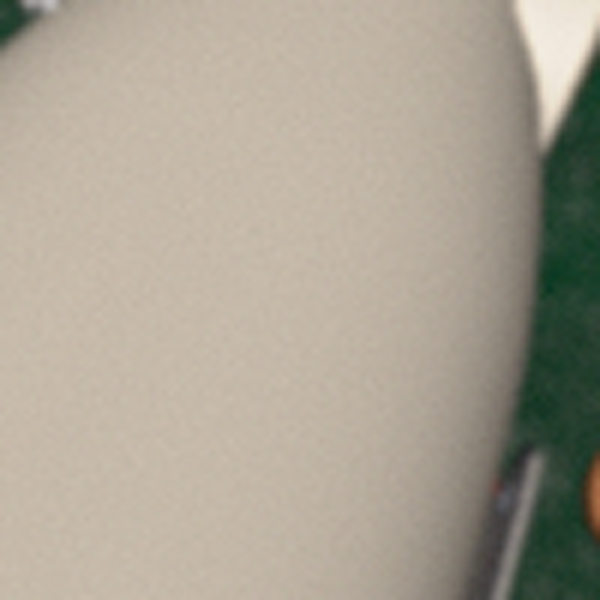

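```bash
python3 - <<'E'
from h import *
cam='scene'
p,d=env.read_camera(cam); W=cloud(cam,d);p_=p.astype(int)
near=np.hypot(W[...,0]-.503,W[...,1]+.14)<.05
top=near&(abs(W[...,2]-.02)<.01)&(p_.min(2)>120)
q=W[top]; print(cam,top.sum(),q.min(0).round(4),q.max(0).round(4),np.median(q[:,2]))
m=(near&(W[...,2]<.03)&(p_.min(2)>100)).astype(np.uint8)
cs,_=cv2.findContours(m,cv2.RETR_CCOMP,cv2.CHAIN_APPROX_NONE)
for k in cs:
    if len(k)>12: print('   contour',len(k),k.reshape(-1,2).mean(0),[np.round(v,4) for v in circ(ray(cam,k.reshape(-1,2),.02))])
E
```

```text
scene 179 [ 0.4741 -0.1677  0.0122] [ 0.5298 -0.1117  0.022 ] 0.01937019020658204
   contour 83 [298.85542169 205.93975904] [array([ 0.4914, -0.1462]), np.float64(0.0325)]
```

{"api": "step_arm", "payload": {"moves": [[[0, 0, 0, 0, 0, 0, 0.4], [0, 0, 0, 0, 0, 0, 0.4], [0, 0, 0, -0.01, 0, 0, 0.4], [0, 0, 0, -0.02, 0, 0, 0.4], [0, 0, 0, -0.03, 0, 0, 0.4], [0, 0, 0, -0.04, 0, 0, 0.4], [0, 0, 0, -0.05, 0, 0, 0.4], [0, 0, 0, -0.05, 0, 0, 0.4]]], "force": 60}}

```text
clock: 4.45
tcp_pos: [0.5056, -0.1406, 0.0679]
orientation: [-0.501, 0.503, -0.498, -0.498]
wrist_force: [0.5, -0.3, -3.3]
finger_gap: 0.0565
```

```bash
python3 - <<'E'
from h import *
to(.503,-.14,.1)
p,d=env.read_camera('scene'); save('scene4.png',p[130:250,220:370],5)
W=cloud('scene',d);np.savez('s4.npz',p=p,d=d)
E
```

```text
shift [-0.0321  0.0024  0.0006] at [ 0.5056 -0.1406  0.0679] gap 0.0565 t 4.45 F [ 0.5 -0.3 -3.3]
```

View pics/scene4.png

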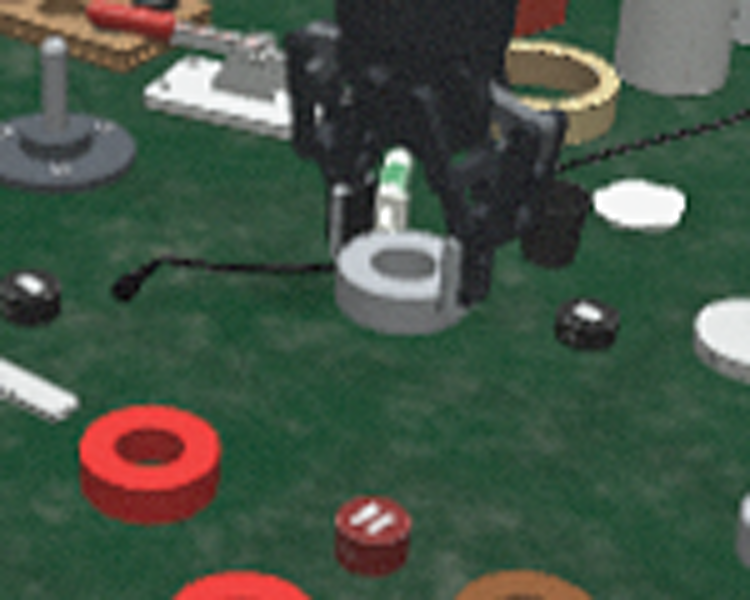

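```bash
cat >> h.py <<'E'
def ring(cam,p,d,ztop,c,R,tol=.008,br=120):
    W=cloud(cam,d);near=np.hypot(W[...,0]-c[0],W[...,1]-c[1])<R
    m=near&(abs(W[...,2]-ztop)<tol)&(p.min(2)>br)
    q=W[m]; A=np.c_[q[:,:2]-q[:,:2].mean(0),np.ones(len(q))]
    k=np.linalg.lstsq(A,q[:,2],rcond=None)[0]
    for _ in range(3):
        r=abs(A@k-q[:,2]); g=r<.0025; k=np.linalg.lstsq(A[g],q[g][:,2],rcond=None)[0]
    q=q[g]; print(cam,'n',len(q),'slope',k.round(3),'mid',((q.min(0)+q.max(0))/2).round(4),'ext',np.ptp(q,axis=0).round(4))
E
python3 - <<'E'
from h import *
f=np.load('s4.npz')
ring('scene',f['p'],f['d'],.072,(.504,-.14),.05,.012)
f=np.load('scene0.npz')
ring('scene',f['p'],f['d'],.02,(.503,-.14),.05)
E
```

```text
scene n 165 slope [-0.    -0.003  0.071] mid [ 0.5029 -0.1402  0.0712] ext [0.0592 0.0586 0.0043]
scene n 215 slope [-0.008 -0.005  0.019] mid [ 0.5033 -0.1402  0.0194] ext [0.0597 0.059  0.0048]
```

```bash
python3 -c "
from h import *
to(.5493,.1465,.125)"
```

```text
shift [-0.0581 -0.0451  0.2868] at [ 0.5051 -0.1404  0.0671] gap 0.0566 t 4.5 F [ 0.5  0.7 -2.6]
```

{"api": "step_arm", "payload": {"moves": [[[0, 0, 0, -0.03, 0, 0, 0.4], [0, 0, 0, -0.058, 0, 0.02, 0.4], [0, 0, 0, -0.058, -0.01, 0.05, 0.4], [0, 0, 0, -0.058, -0.02, 0.09, 0.4], [0, 0, 0, -0.058, -0.03, 0.13, 0.4], [0, 0, 0, -0.058, -0.04, 0.17, 0.4], [0, 0, 0, -0.058, -0.045, 0.21, 0.4], [0, 0, 0, -0.058, -0.045, 0.25, 0.4], [0, 0, 0, -0.058, -0.045, 0.275, 0.4], [0, 0, 0, -0.058, -0.045, 0.287, 0.4], [0, 0, 0, -0.058, -0.045, 0.287, 0.4], [0, 0, 0, -0.058, -0.045, 0.287, 0.4]]]}}

```text
clock: 5.7
tcp_pos: [0.549, 0.146, 0.1245]
orientation: [-0.501, 0.502, -0.499, -0.498]
wrist_force: [-1.0, 0.4, -1.9]
finger_gap: 0.0564
```

```bash
python3 - <<'E'
from h import *
to(.5493,.1465,.125)
p,d=env.read_camera('scene'); save('scene5.png',p[80:200,170:320],5)
ring('scene',p,d,.129,(.5468,.147),.05,.012)
E
```

```text
shift [-0.0005 -0.0003  0.0005] at [0.549  0.146  0.1245] gap 0.0564 t 5.7 F [-1.   0.4 -1.9]
scene n 76 slope [-0.002 -0.009  0.128] mid [0.5443 0.1454 0.1282] ext [0.0516 0.0614 0.0047]
```

View pics/scene5.png

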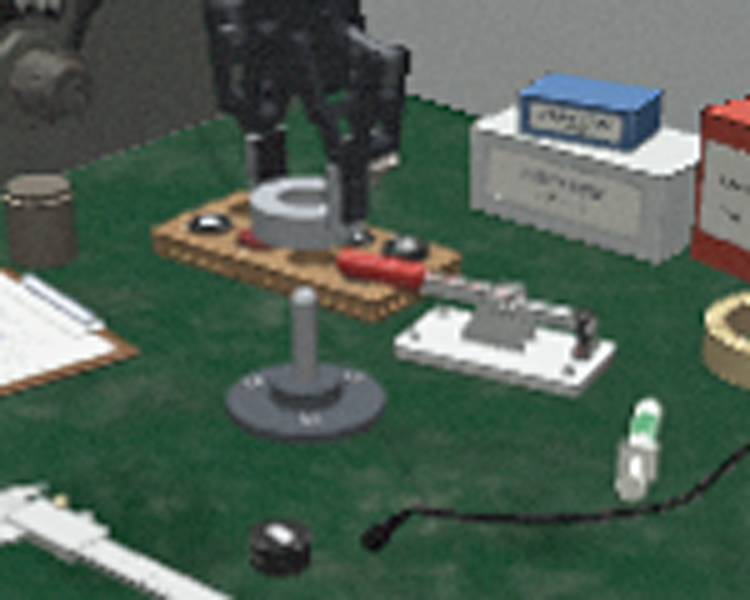

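The ring, at (303,210) in the crop, hangs above the post nose at (303,298). I'll lower it partway.

{"api": "step_arm", "payload": {"moves": [[[0, 0, 0, 0.012, 0, 0.0005, 0.4], [0, 0, 0, 0.024, 0, 0.0005, 0.4], [0, 0, 0, 0.036, 0, 0.0005, 0.4], [0, 0, 0, 0.046, 0, 0.0005, 0.4], [0, 0, 0, 0.056, 0, 0.0005, 0.4], [0, 0, 0, 0.06, 0, 0.0005, 0.4], [0, 0, 0, 0.06, 0, 0.0005, 0.4]]]}}

```text
clock: 6.45
tcp_pos: [0.549, 0.1459, 0.0637]
orientation: [-0.5, 0.502, -0.499, -0.498]
wrist_force: [-0.4, -0.2, -3.4]
finger_gap: 0.0567
```

```bash
python3 - <<'E'
from h import *
to(.5493,.1465,.038)
p,d=env.read_camera('scene'); save('scene6.png',p[80:200,170:320],5)
E
```

```text
shift [ 0.0257 -0.0002  0.0007] at [0.549  0.1459 0.0637] gap 0.0567 t 6.45 F [-0.4 -0.2 -3.4]
```

View pics/scene6.png

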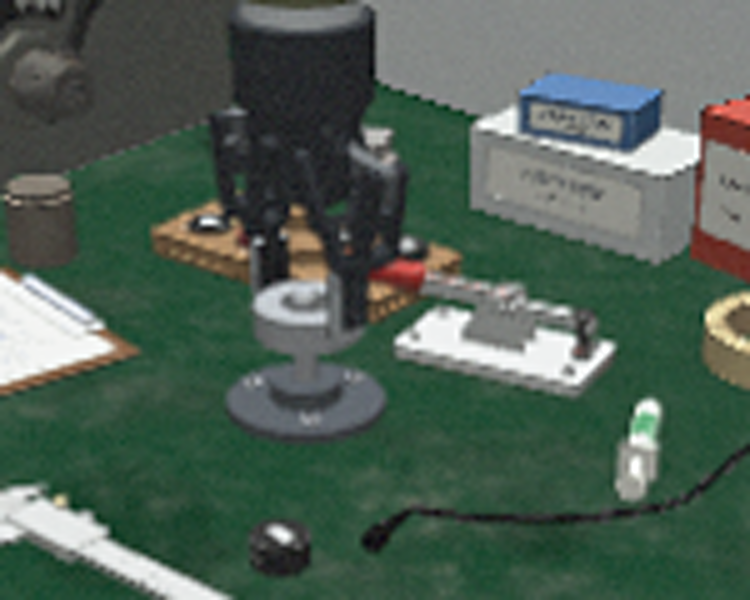

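The post nose (303,298) shows through the bore, so the ring is threaded. I'll lower it to the shoulder.

{"api": "step_arm", "payload": {"moves": [[[0, 0, 0, 0.01, 0, 0.0005, 0.4], [0, 0, 0, 0.018, 0, 0.0005, 0.4], [0, 0, 0, 0.023, 0, 0.0005, 0.4], [0, 0, 0, 0.0255, 0, 0.0005, 0.4], [0, 0, 0, 0.0265, 0, 0.0005, 0.4], [0, 0, 0, 0.0265, 0, 0.0005, 0.4]]]}}

```text
clock: 7.1
tcp_pos: [0.5496, 0.1464, 0.0378]
orientation: [-0.501, 0.502, -0.499, -0.498]
wrist_force: [0.6, -0.1, -1.6]
finger_gap: 0.0569
```

{"api": "step_arm", "payload": {"moves": [[[0, 0, 0, 0.001, 0, 0, 0.4], [0, 0, 0, 0.001, 0, 0, 0.75], [0, 0, 0, 0.001, 0, 0, 0.9], [0, 0, 0, 0.001, 0, 0, 1], [0, 0, 0, 0.001, 0, 0, 1], [0, 0, 0, 0.001, 0, 0, 1], [0, 0, 0, -0.02, 0, 0, 1], [0, 0, 0, -0.05, 0, 0, 1], [0, 0, 0, -0.09, 0, 0, 1], [0, 0, 0, -0.1, 0, 0, 1]]]}}

```text
clock: 8.1
tcp_pos: [0.5515, 0.147, 0.1423]
orientation: [-0.503, 0.504, -0.497, -0.497]
wrist_force: [1.0, -0.3, 0.8]
finger_gap: 0.0855
```

```bash
python3 - <<'E'
from h import *
to(.5355,-.3295,.13)
p,d=env.read_camera('scene'); save('scene7.png',p[80:200,170:320],5)
ring('scene',p,d,.04,(.5468,.147),.05,.01)
ring('scene',p,d,.02,(.5355,-.3295),.04,.008)
E
```

```text
shift [ 0.0128  0.0166 -0.4765] at [0.5515 0.147  0.1423] gap 0.0855 t 8.1 F [ 1.  -0.3  0.8]
scene n 100 slope [-0.003 -0.005  0.039] mid [0.5476 0.1465 0.039 ] ext [0.0574 0.0592 0.004 ]
scene n 132 slope [0.011 0.012 0.02 ] mid [ 0.5357 -0.3308  0.0201] ext [0.0439 0.0407 0.0049]
```

View pics/scene7.png

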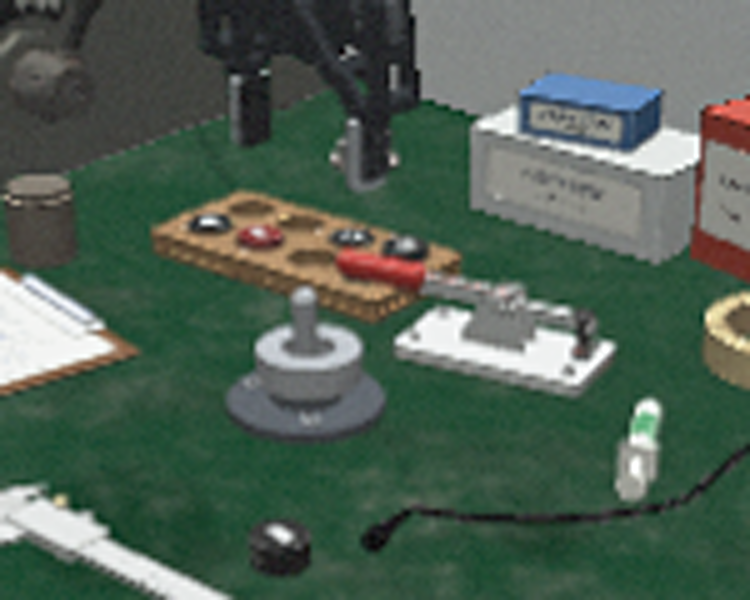

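The wide ring lies flat (slope <0.5°, top at 39–40 mm) around the post. On to the narrow ring.

```bash
python3 - <<'E'
from h import *
T=np.c_[[0,0,-1.],[-1.,0,0],[0,1.,0]]
print(Ro.from_matrix(rot().T@T).as_rotvec().round(4))
W=cloud('top',np.load('top0.npz')['d'])
for x0 in np.arange(.44,.70,.03): print(round(x0,2),[round(float(np.nanmax(W[(abs(W[...,0]-x0)<.015)&(abs(W[...,1]-y)<.03)][:,2])),3) for y in (-.1,-.16,-.22,-.28,-.34,-.4)])
E
```

```text
[ 0.0009 -0.0013  0.0128]
0.44 [0.005, 0.005, 0.004, 0.022, 0.005, 0.005]
0.47 [0.024, 0.023, 0.004, 0.004, 0.004, 0.004]
0.5 [0.023, 0.024, 0.004, 0.004, 0.02, 0.004]
0.53 [0.025, 0.023, 0.003, 0.02, 0.022, 0.004]
0.56 [0.005, 0.004, 0.005, 0.004, 0.023, 0.005]
0.59 [0.003, 0.015, 0.003, 0.004, 0.016, 0.014]
0.62 [0.005, 0.017, 0.012, 0.004, 0.014, 0.018]
0.65 [0.039, 0.003, 0.014, 0.013, 0.003, 0.014]
0.68 [0.039, 0.004, 0.015, 0.056, 0.052, 0.004]
```

{"api": "step_arm", "payload": {"moves": [[[0, 0, 0.0128, 0, 0, -0.03, 1], [0, 0, 0.0128, 0, 0, -0.07, 1], [0, 0, 0.0128, 0, 0, -0.115, 1], [0, 0, 0.0128, 0, 0.004, -0.16, 1], [0, 0, 0.0128, 0, 0.008, -0.205, 1], [0, 0, 0.0128, 0, 0.012, -0.25, 1], [0, 0, 0.0128, 0, 0.0165, -0.295, 1], [0, 0, 0.0128, 0, 0.0165, -0.34, 1], [0, 0, 0.0128, 0.02, 0.0165, -0.385, 1], [0, 0, 0.0128, 0.04, 0.0165, -0.43, 1], [0, 0, 0.0128, 0.05, 0.0165, -0.46, 1], [0, 0, 0.0128, 0.06, 0.0165, -0.4765, 1]]]}}

```text
clock: 9.35
tcp_pos: [0.5352, -0.3318, 0.0803]
orientation: [0.5, -0.499, 0.501, 0.5]
wrist_force: [-0.0, 0.7, 0.6]
finger_gap: 0.0849
```

```bash
python3 - <<'E'
from h import *
to(.5355,-.3295,.016)
T=np.c_[[0,0,-1.],[-1.,0,0],[0,1.,0]]
print(Ro.from_matrix(rot().T@T).as_rotvec().round(4))
E
```

```text
shift [ 0.0643 -0.0004  0.0024] at [ 0.5352 -0.3318  0.0803] gap 0.0849 t 9.35 F [-0.   0.7  0.6]
[-0.0019 -0.0004 -0.0016]
```

{"api": "step_arm", "payload": {"moves": [[[0, 0, 0, 0.025, 0, 0.002, 1], [0, 0, 0, 0.045, 0, 0.002, 1], [0, 0, 0, 0.057, 0, 0.002, 1], [0, 0, 0, 0.062, 0, 0.002, 1], [0, 0, 0, 0.062, 0, 0.002, 0.7], [0, 0, 0, 0.062, 0, 0.002, 0.5], [0, 0, 0, 0.062, 0, 0.002, 0.3], [0, 0, 0, 0.062, 0, 0.002, 0.3], [0, 0, 0, 0.062, 0, 0.002, 0.3], [0, 0, 0, 0.062, 0, 0.002, 0.3]]], "force": 40}}

```text
clock: 10.35
tcp_pos: [0.5361, -0.3303, 0.02]
orientation: [0.5, -0.5, 0.501, 0.499]
wrist_force: [0.3, 1.9, 5.8]
finger_gap: 0.0411
```

```bash
python3 - <<'E'
from h import *
to(.5355,-.3295,.016)
p,d=env.read_camera('scene'); save('scene8.png',p[170:270,310:435],6)
ring('scene',p,d,.02,(.5355,-.3295),.04,.008)
E
```

```text
shift [0.004  0.0006 0.0008] at [ 0.5361 -0.3303  0.02  ] gap 0.0411 t 10.35 F [0.3 1.9 5.8]
scene n 107 slope [0.018 0.002 0.02 ] mid [ 0.5355 -0.3308  0.0202] ext [0.0415 0.0393 0.0049]
```

View pics/scene8.png

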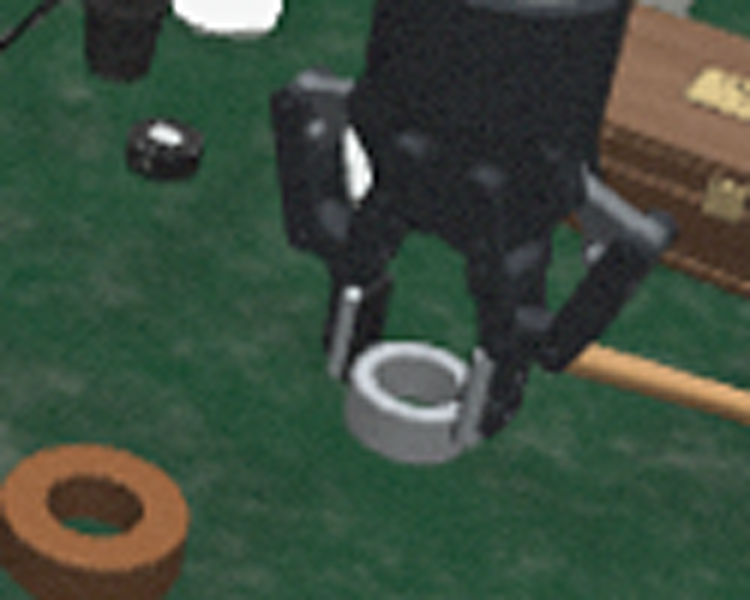

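The jaws hold the narrow ring at (410,400) in the crop. The gap reading is again about 3 mm under the diameter, as it was with the first ring. Lifting.

{"api": "step_arm", "payload": {"moves": [[[0, 0, 0, 0, 0, 0, 0.2], [0, 0, 0, -0.01, 0, 0, 0.2], [0, 0, 0, -0.03, 0, 0, 0.2], [0, 0, 0, -0.06, 0, 0, 0.2], [0, 0, 0, -0.09, 0, 0, 0.2], [0, 0, 0, -0.11, 0, 0, 0.2], [0, 0, 0, -0.11, 0, 0, 0.2]]]}}

```text
clock: 11.1
tcp_pos: [0.5377, -0.3316, 0.134]
orientation: [-0.5, 0.503, -0.5, -0.497]
wrist_force: [0.1, -1.0, -0.8]
finger_gap: 0.0412
```

```bash
python3 - <<'E'
from h import *
to(.5355,-.3295,.13)
p,d=env.read_camera('scene'); save('scene9.png',p[120:240,300:450],5)
ring('scene',p,d,.13,(.5355,-.3295),.04,.01)
E
```

```text
shift [0.004  0.0023 0.0021] at [ 0.5377 -0.3316  0.134 ] gap 0.0412 t 11.1 F [ 0.1 -1.  -0.8]
scene n 89 slope [ 0.009 -0.008  0.133] mid [ 0.538  -0.3316  0.1331] ext [0.0429 0.0386 0.0039]
```

View pics/scene9.png

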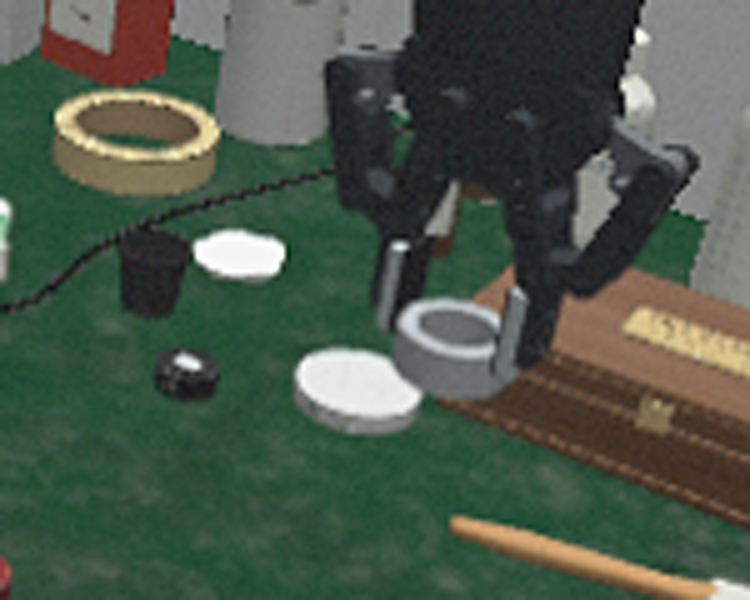

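```bash
python3 - <<'E'
from h import *
to(.5474,.1462,.134)
T=np.c_[[0,0,-1.],[-1.,0,0],[0,1.,0]]
print(Ro.from_matrix(rot().T@T).as_rotvec().round(4))
E
```

```text
shift [-0.0042 -0.0097  0.4771] at [ 0.5369 -0.3309  0.1317] gap 0.0416 t 11.15 F [-0.6  1.  -2.1]
[-0.0017 -0.0041  0.0036]
```

{"api": "step_arm", "payload": {"moves": [[[0, -0.004, 0.004, -0.004, 0, 0.02, 0.2], [0, -0.004, 0.004, -0.004, 0, 0.05, 0.2], [0, -0.004, 0.004, -0.004, 0, 0.09, 0.2], [0, -0.004, 0.004, -0.004, 0, 0.13, 0.2], [0, -0.004, 0.004, -0.004, 0, 0.17, 0.2], [0, -0.004, 0.004, -0.004, -0.003, 0.21, 0.2], [0, -0.004, 0.004, -0.004, -0.005, 0.25, 0.2], [0, -0.004, 0.004, -0.004, -0.007, 0.29, 0.2], [0, -0.004, 0.004, -0.004, -0.0097, 0.33, 0.2], [0, -0.004, 0.004, -0.004, -0.0097, 0.37, 0.2], [0, -0.004, 0.004, -0.004, -0.0097, 0.4, 0.2], [0, -0.004, 0.004, -0.004, -0.0097, 0.42, 0.2]]]}}

```text
clock: 12.35
tcp_pos: [0.545, 0.0922, 0.1324]
orientation: [0.499, -0.499, 0.501, 0.501]
wrist_force: [0.3, -0.4, -1.0]
finger_gap: 0.0418
```

```bash
python3 - <<'E'
from h import *
to(.5474,.1462,.12)
E
```

```text
shift [ 0.0124 -0.0025  0.054 ] at [0.545  0.0922 0.1324] gap 0.0418 t 12.35 F [ 0.3 -0.4 -1. ]
```

{"api": "step_arm", "payload": {"moves": [[[0, 0, 0, 0, -0.0025, 0.02, 0.2], [0, 0, 0, 0, -0.0025, 0.04, 0.2], [0, 0, 0, 0.004, -0.0025, 0.05, 0.2], [0, 0, 0, 0.012, -0.0025, 0.054, 0.2], [0, 0, 0, 0.012, -0.0025, 0.054, 0.2], [0, 0, 0, 0.012, -0.0025, 0.054, 0.2]]]}}

```text
clock: 12.95
tcp_pos: [0.5467, 0.1455, 0.1195]
orientation: [0.498, -0.499, 0.501, 0.502]
wrist_force: [-0.8, -0.3, -0.3]
finger_gap: 0.0416
```

```bash
python3 - <<'E'
from h import *
to(.5474,.1462,.062)
p,d=env.read_camera('scene'); save('scene10.png',p[80:200,170:320],5)
ring('scene',p,d,.12,(.5468,.147),.04,.01)
E
```

```text
shift [ 0.0575 -0.0011  0.0007] at [0.5467 0.1455 0.1195] gap 0.0416 t 12.95 F [-0.8 -0.3 -0.3]
scene n 28 slope [ 0.024 -0.017  0.119] mid [0.5425 0.1454 0.1188] ext [0.0337 0.0402 0.0022]
```

View pics/scene10.png

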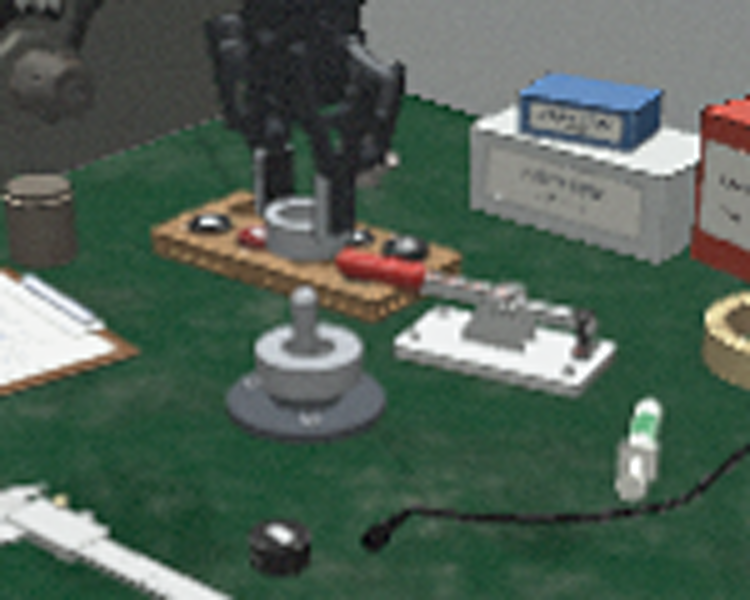

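{"api": "step_arm", "payload": {"moves": [[[0, 0, 0, 0, -0.001, 0.0007, 0.2], [0, 0, 0, 0.01, -0.001, 0.0007, 0.2], [0, 0, 0, 0.018, -0.001, 0.0007, 0.2], [0, 0, 0, 0.026, -0.001, 0.0007, 0.2], [0, 0, 0, 0.034, -0.001, 0.0007, 0.2], [0, 0, 0, 0.039, -0.001, 0.0007, 0.2], [0, 0, 0, 0.039, -0.001, 0.0007, 0.2]]]}}

```text
clock: 13.7
tcp_pos: [0.5471, 0.146, 0.0798]
orientation: [0.498, -0.498, 0.502, 0.502]
wrist_force: [0.6, 0.0, -0.8]
finger_gap: 0.0416
```

```bash
python3 - <<'E'
from h import *
to(.5474,.1462,.061)
p,d=env.read_camera('scene'); save('scene11.png',p[80:200,170:320],5)
E
```

```text
shift [ 0.0188 -0.0004  0.0002] at [0.5471 0.146  0.0798] gap 0.0416 t 13.7 F [ 0.6  0.  -0.8]
```

View pics/scene11.png

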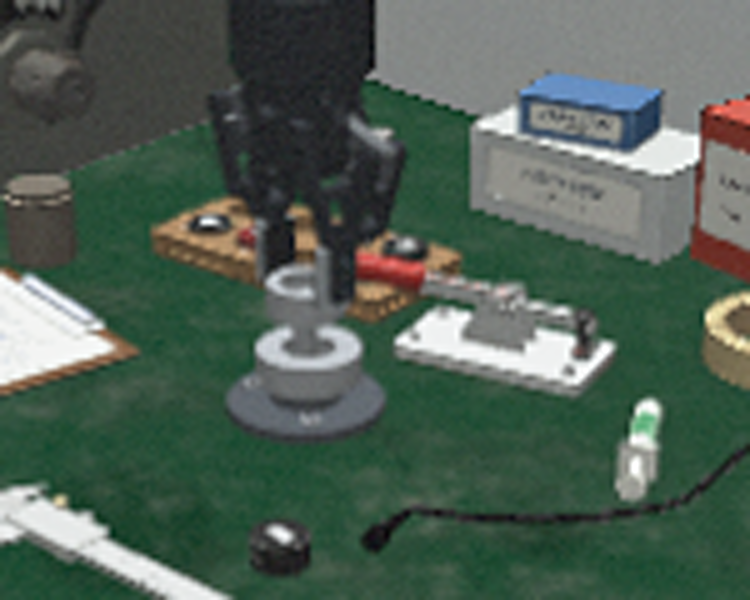

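The narrow ring, at (300,290) in the crop, is threaded and the post is visible below it. I'll lower it the remaining 19 mm or so.

{"api": "step_arm", "payload": {"moves": [[[0, 0, 0, 0.008, 0, 0, 0.2], [0, 0, 0, 0.014, 0, 0, 0.2], [0, 0, 0, 0.0175, 0, 0, 0.2], [0, 0, 0, 0.0185, 0, 0, 0.2], [0, 0, 0, 0.019, 0, 0, 0.2], [0, 0, 0, 0.019, 0, 0, 0.2]]]}}

```text
clock: 14.35
tcp_pos: [0.5475, 0.1461, 0.0615]
orientation: [0.499, -0.499, 0.501, 0.502]
wrist_force: [-0.5, 0.0, -1.1]
finger_gap: 0.042
```

{"api": "step_arm", "payload": {"moves": [[[0, 0, 0, 0.001, 0, 0, 0.2], [0, 0, 0, 0.001, 0, 0, 0.2], [0, 0, 0, 0.001, 0, 0, 0.6], [0, 0, 0, 0.001, 0, 0, 0.8], [0, 0, 0, 0.001, 0, 0, 1], [0, 0, 0, 0.001, 0, 0, 1], [0, 0, 0, -0.01, 0, 0, 1], [0, 0, 0, -0.03, 0, 0, 1], [0, 0, 0, -0.06, 0, 0, 1], [0, 0, 0, -0.09, 0, 0, 1], [0, 0, 0, -0.1, 0, 0, 1], [0, 0, 0, -0.1, 0, 0, 1]]]}}

```text
clock: 15.55
tcp_pos: [0.5496, 0.1463, 0.1639]
orientation: [0.5, -0.5, 0.5, 0.501]
wrist_force: [0.5, 0.7, -0.3]
finger_gap: 0.0855
```

```bash
python3 - <<'E'
from h import *
to(.5474,.1462,.061)
p,d=env.read_camera('scene'); save('scene12.png',p[80:200,170:320],5)
ring('scene',p,d,.06,(.5468,.147),.04,.01)
ring('scene',p,d,.04,(.5468,.147),.04,.006)
E
```

```text
shift [ 1.029e-01  2.000e-03 -1.000e-04] at [0.5496 0.1463 0.1639] gap 0.0855 t 15.55 F [ 0.5  0.7 -0.3]
scene n 45 slope [ 0.008 -0.01   0.059] mid [0.548  0.1439 0.0588] ext [0.0428 0.0405 0.0044]
scene n 63 slope [-0.01   0.002  0.039] mid [0.5466 0.1469 0.039 ] ext [0.0545 0.059  0.0041]
```

View pics/scene12.png

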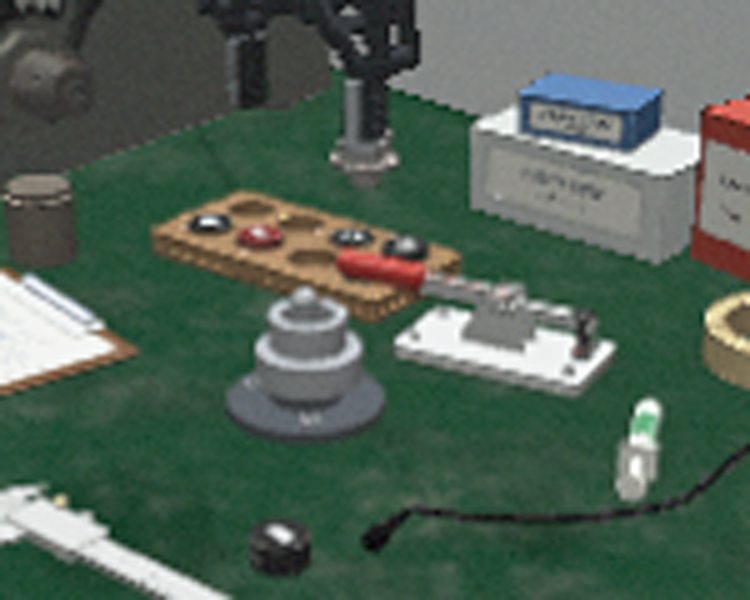

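Both rings are stacked flat, with their tops at about 39 and 59 mm, and the gripper is well clear. Handing in.

```bash
python3 -c "
from h import *
print(env.hand_in(), env.get_state()['clock'])"
```

```text
the job is handed in; nothing more can be done
the job is handed in; nothing more can be done
```

Both steel rings are on the post and the job is handed in. The wide ring went on first and lies on the shoulder, and the narrow ring lies on top of it. I left the red and brown look-alikes alone.

- **Last picture and depth check:** the wide ring's top measured about 39 mm and the narrow ring's about 59 mm, against nominal 40 and 60. Both were level within about 1°, the post nose showed through the bores, and the open gripper was about 100 mm above its release height.
- **Time and force:** the clock stood at about 15.6 s. The largest wrist force component I read was 6.5 N, when the fingertips touched the bench at the first grasp.
- **What disagreed:** the finger gap read about 3 mm under each ring's diameter while gripped, though both rings were held level and centred. The two cameras differed by about 2 mm in y, so I averaged them. I took no top view of the finished stack and no second picture to confirm that nothing was moving.

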